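Set the plantain board's stop one hole on

ROBOT

A 6-joint arm with a two-finger parallel gripper is mounted at the origin on the work surface. World frame = base frame: x ahead of the robot, y to its left, z up, the work surface at z = 0. Lengths are in mm, angles in rad, forces in N, time in s.
With the tool pointing down it reaches from about 275 to 825 mm from the base axis. Payload 4.9 kg.
Tool frame: the origin (TCP) lies at the very end of the fingers, on their centre line; the grasp point (between the pads) lies 19 mm behind it; x points along the fingers, y is the direction in which the jaws open and shut, and the axes are right-handed (so a half turn about x gives the same grasp; the last joint's range is limited). The gripper opens to 85 mm and grips with 20 to 120 N. Pads are 22 mm wide; open, the fingers measure 114 mm over their backs; the gripper's body (76 mm by 85 mm) begins 54 mm behind the grasp point. The pads swing forward as they close: fully open they stand 13 mm farther back than shut.
Start: joints at [1.03, 0.326, -0.193, 1.052, 0, 1.437], TCP at [217.616, 505.135, 231.281] pointing down, gripper open.
Joint ranges: [-2.65, 2.65], [-0.97, 1.79], [-1.3, 1.35], [-1.93, 2.1], [-1.47, 1.37], [-3.14, 3.14]. Speed limits (rad/s): [2.57, 2.57, 3.14, 3.14, 3.14, 3.14].

INTERFACE

Orientations are given as a unit quaternion [x, y, z, w].
In Python, from rig import status, optics, sign_off gives the robot as it stands.
- The arm moves only by the tool drive_tool, never from a script. Its argument "commands" is a list of rows, each a list of 4 numbers: the shift along the tool's x, y, z in cm, then the turn about the tool's x in degrees. A call has 1 to 12 rows; each row shifts and turns the commanded pose from where the row before left it, along the tool's axes as they then stand; what a row does not reach is not made up. A row lasts 1/10 s, in which the tool goes at most 50 mm and 8.59 degrees, less where a joint would pass 70% of its speed; a pose out of reach is approached as far as the arm can. A call with a gripper value outside its range is refused whole. "gripper" is the finger opening in cm, from 0 to 8.54, set as the call begins (left out, the last holds). The fingers move at their own pace and stop on an object; "grip_force" is the grip in N (left out, the last holds). Time passes only in rows, so rows that do not move let the fingers close. It gives the time, the measured TCP pose, the force and the opening at its end, in the units of the state.
- status.get_obs(): the state, without advancing time (a new reading comes with each control period).
- optics.grab_frame(name): name is "scene" or "top" or "wrist"; returns the picture (384x512x3 uint8, blue, green, red); there is no depth.
- optics.get_calibration(name): a dict with "intrinsics" (3x3 intrinsics, pixels), "pose" (4x4, takes a point from camera to world coordinates); the wrist camera has in their place "mount" (4x4, takes a point from camera to tool coordinates, whose origin is the TCP and whose axes are the tool frame's). Camera axes: x right, y down, z forward; pixel columns grow to the right and rows downward; lengths in mm; the calibration is good to about 2 mm. A picture is of the moment at which its call begins: read the wrist's pose just before it. get_calibration takes no time and is no camera call.
- sign_off(): hands the job in, once; it reports no verdict.
The state is a dict: "time_s": time; "joint_positions": joint angles; "qd": joint speeds; "joint_efforts": joint torques, N m; "tool_pos": TCP position; "tcp_rot": TCP orientation; "wrist_force": force on the tool from outside, world axes, zero at the start; "ft_torque": the same for the moment, N m; "finger_gap": finger opening in mm.
Only numpy, scipy, OpenCV 4.12 (cv2) and the standard library are available. Lean on these libraries where they do the work, as an engineer would, in place of code of your own. Each camera call takes 0.05 s, during which the arm holds its last target.

TASK

Set the stop block of the wooden plantain slicing board one hole farther from the slotted cutting guide, so the slices come out thicker: pull up the spring knob, slide the block away from the guide and let the pin snap fully down into the very next hole, then let go. The holes were drilled by hand at uneven distances and that one is hidden under the block, so feel for it gently: do not shove the board along its mat, and leave the spoon and the other kitchen things where they are.

Things in the scene. Friction and masses are not known exactly. Their poses are not given: they have to be found in the camera images.
- board: Pine slicing board, 340 x 130 x 18 mm, on a 4 mm cork mat. Origin: centre of its underside. Its x axis runs along the hole rail (30 mm wide, top at z = 30 mm) away from the slotted cutting guide (four posts up to z = 63 mm at x = -119 to -153, |y| = 47 to 65 mm); the block must go towards +x. Pushed along x with over about 18 N the board slips on the mat; otherwise it stays.
- stop (a joint): Where the stop block is along the board's +x, m: about 0 in the first hole, where it starts. The very next hole is somewhere between 0.039 and 0.067 (different every time, hidden under the block); the one after is at 0.110; travel ends at 0.126. Slides with 2.5 N of friction, plus 2 N while the pin rides on the rail.
- stop_top (a point): Point on the top face of the wooden stop block, on the knob's axis, 60 mm above the counter. The block is 64 mm wide and reaches 75 mm ahead (+x) of this point and 30 mm behind, then an 8 mm thick, 92 mm wide stop plate of the same height. At the start it is at x = -50 mm, y = 0 of the board.
- knob (a joint): How far the spring knob and its pin are pulled up, m: 0 = pin fully down in a hole, 0.008 = pin tip level with the rail's top (riding on it between holes), 0.014 = end of pull. The spring pulls down with 7 N at 0, 11 N at 0.014. The pin is 8 mm with a flat tip, the holes 10 mm: 1 mm of play either way.
- knob_center (a point): Centre of the knob's round steel head, on the knob's axis: an upright cylinder 26 mm in diameter and 24 mm tall on a 12 mm thick stem. With the pin down it is 24 mm above the block's top (the head's underside is 12 mm above it, with a 3 mm high collar round the stem) and 84 mm above the counter.
- spoon: Slotted steel spoon lying on the counter beside the mat, 280 mm long, under 15 mm high; origin under its middle. Bystander.
- salt: Small glass salt jar, 36 mm wide, 55 mm tall, beside the mat; origin at its foot. Bystander.
- dish: Small terracotta dish, 64 mm wide, 26 mm tall, beside the mat; origin at its foot. Bystander.
- bowl: White ceramic bowl, 150 mm wide, 70 mm tall; origin at its foot. Bystander.
- colander: Red plastic colander, 170 mm wide with two ears, 75 mm tall; origin at its foot. Bystander.
- tostonera: Closed wooden tostonera (plantain press), 300 x 100 x 38 mm, lying flat; origin under its middle. Bystander.
- mug: Blue mug, 80 mm wide, 90 mm tall; origin at its foot. Bystander.

How it is judged (in metres and radians):
On the way:
1. the knob is pulled up clear of the rail while the block is still at its first hole (value of joint knob above 0.0072 m and value of joint stop below 0.01 m), for 0.05 s.
At the end, for the whole second after the job is handed in: The stop block stands at rest in the very next hole (36 to 70 mm along from its first place), its pin down to within 2 mm of fully home, the board less than 10 mm from where it stood (value of joint stop between 0.036 and 0.07 m and value of joint knob below 0.002 m and distance of board from where it was at the start of the episode below 0.01 m and not (velocity of joint stop above 0.005 m/s or velocity of joint stop below -0.005 m/s)); the robot touches nothing.
It fails at once if the board is shoved 10 mm or more along its mat (distance of board from where it was at the start of the episode above 0.01 m).
It fails at once if a bystander is moved more than 30 mm (distance of any of spoon, salt, dish, bowl, colander, tostonera, mug from where it was at the start of the episode above 0.03 m).
It also fails if it takes over 38 s, if anything falls off the work surface, if the arm or the gripper's body presses on something with over 40 N, if the wrist force passes 120 N, or if a joint passes its speed limit or range.

## Working session

There is one attempt and no reset: what is moved stays moved. The work goes in short steps, Python scripts to look and compute and a tool call to move; the robot and the scene stay as the last step left them, time stands still between calls to the robot, and variables do not carry over. Pictures are saved under pics/ and viewed, and the job is handed in when it is done.

Besides the shell and the picture viewer there is one more tool, called after "Emit:" by a JSON object that holds its "op" and its "data". drive_tool: Moves the arm, as the interface text tells. Its arguments: {"type":"object","properties":{"commands":{"type":"array"},"gripper":{"type":"number"},"grip_force":{"type":"number"}},"required":["commands"]}

```bash
ls; mkdir -p pics
python3 - <<'E'
from rig import status, optics
import cv2
print(status.get_obs())
for n in ("scene","top"):
    c=optics.get_calibration(n); print(n,c)
    cv2.imwrite(f"pics/{n}0.png",optics.grab_frame(n))
print(optics.get_calibration("wrist"))
E
```

```text
pics
{'time_s': 0.0, 'joint_positions': array([ 1.02977663e+00,  3.26951369e-01, -1.93564287e-01,  1.05196525e+00,
       -1.38788673e-06,  1.43658706e+00]), 'qd': array([-0.00114268,  0.0012785 , -0.00087333,  0.00203601, -0.00096115,
       -0.0008285 ]), 'joint_efforts': array([ 3.81594109e-04, -4.43406415e+01,  2.62435949e+01,  1.55691372e-02,
       -1.09719426e-04, -5.22292609e-06]), 'tool_pos': array([217.33033305, 504.63387116, 230.50516977]), 'tcp_rot': array([ 0.14227729,  0.69272591, -0.14340155,  0.69233228]), 'wrist_force': array([-0.49637043, -0.03530473,  0.26770689]), 'ft_torque': array([-0.00017227, -0.00927016,  0.02794836]), 'finger_gap': 85.86241073302143}
scene {'intrinsics': array([[436.07776229,   0.        , 256.24708269],
       [  0.        , 436.07776229, 197.45649625],
       [  0.        ,   0.        ,   1.        ]]), 'pose': array([[ 1.24432450e-01,  7.77449844e-01, -6.16513021e-01,
         1.31659002e+03],
       [ 9.92058204e-01, -1.08978168e-01,  6.28034962e-02,
        -5.77543668e+01],
       [-1.83598911e-02, -6.19431593e-01, -7.84835916e-01,
  
[... 455 characters left out ...]
1e+01],
       [ 3.04247180e-03, -1.11849398e-01, -9.93720512e-01,
         1.09655677e+03],
       [ 0.00000000e+00,  0.00000000e+00,  0.00000000e+00,
         1.00000000e+00]])}
{'intrinsics': array([[325.8004021 ,   0.        , 254.48048038],
       [  0.        , 325.8004021 , 190.62167912],
       [  0.        ,   0.        ,   1.        ]]), 'mount': array([[-4.05306975e-04, -3.18571519e-01,  9.47898741e-01,
        -1.43105536e+02],
       [ 9.99999847e-01, -4.86826612e-04,  2.63971044e-04,
         7.98979551e-01],
       [ 3.77368677e-04,  9.47898703e-01,  3.18571667e-01,
        -8.15714878e+01],
       [ 0.00000000e+00,  0.00000000e+00,  0.00000000e+00,
         1.00000000e+00]])}
```

View pics/scene0.png

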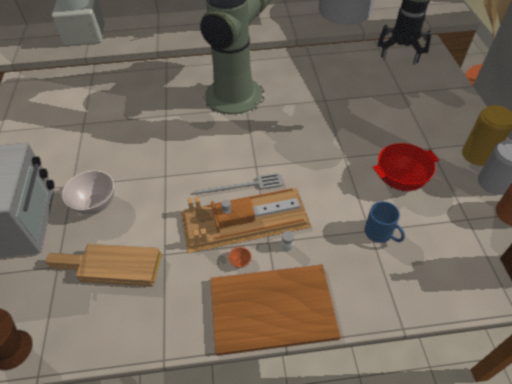

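View pics/top0.png

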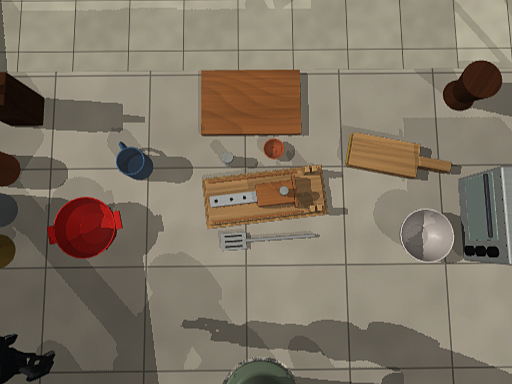

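The scene and top views show the board around (265,195) in the top view, with its guide at the right (−y) end and the holes to the left. The knob is near (284,190) top and (226,206) scene. I'll zoom in next.

Run:
```python
import cv2
a=cv2.imread("pics/top0.png")[155:260,190:345]; cv2.imwrite("pics/topz.png",cv2.resize(a,None,fx=5,fy=5,interpolation=cv2.INTER_CUBIC))
a=cv2.imread("pics/scene0.png")[165:280,170:325]; cv2.imwrite("pics/scenez.png",cv2.resize(a,None,fx=5,fy=5,interpolation=cv2.INTER_CUBIC))
```

```text
(no output)
```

View pics/topz.png

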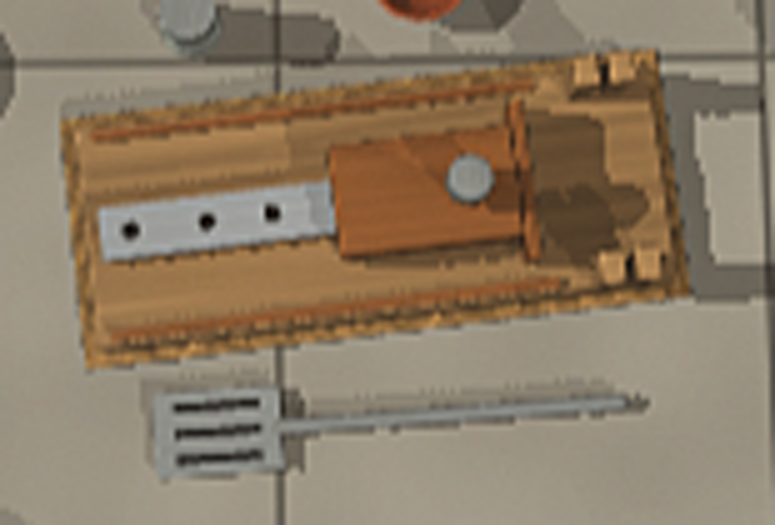

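View pics/scenez.png

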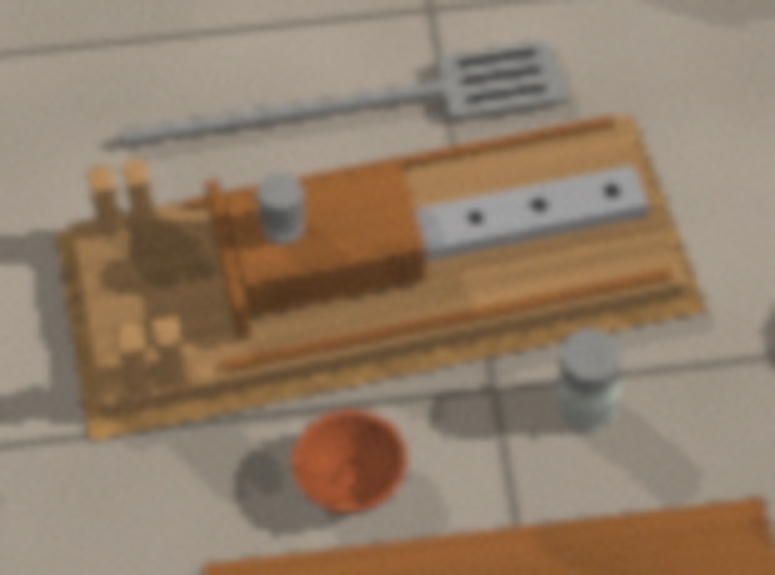

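```bash
cat > h.py <<'E'
import numpy as np
from rig import status, optics
from scipy.spatial.transform import Rotation as R
def ray(c,u,v):
    K=c["intrinsics"];P=c["pose"]
    d=P[:3,:3]@np.linalg.solve(K,[u,v,1.]); return P[:3,3],d
def onz(c,u,v,z):
    o,d=ray(c,u,v); return o+d*(z-o[2])/d[2]
def wristcal(o):
    c=optics.get_calibration("wrist"); T=np.eye(4);T[:3,:3]=R.from_quat(o["tcp_rot"]).as_matrix();T[:3,3]=o["tool_pos"]
    return dict(intrinsics=c["intrinsics"],pose=T@c["mount"])
E
python3 - <<'E'
from h import *
t=optics.get_calibration("top");s=optics.get_calibration("scene")
f=lambda x,y:(x/5+190-.4,y/5+155-.4)
g=lambda x,y:(x/5+170-.4,y/5+165-.4)
print("knob",onz(t,*f(470,178),96),onz(s,*g(283,190),96))
for p in [(130,230),(207,221),(272,213)]: print(onz(t,*f(*p),34))
for p in [(611,190),(539,205),(476,217)]: print(onz(s,*g(*p),34))
# block front corners, rail edges
for p in [(62,117),(88,367),(657,52),(690,293)]: print("c",onz(t,*f(*p),20))
q=status.get_obs(); print(R.from_quat(q["tcp_rot"]).as_matrix().round(3))
E
```

```text
knob [577.62148305 -69.52785779  96.        ] [578.93090646 -65.94362893  96.        ]
[557.2975131  121.56124122  34.        ]
[562.06896078  77.2438615   34.        ]
[566.33515858  39.78502281  34.        ]
[557.18469821 123.32271945  34.        ]
[562.23506216  80.07731288  34.        ]
[565.81081974  42.67252846  34.        ]
c [625.77274939 162.98140847  20.        ]
c [479.34205001 147.13087137  20.        ]
c [ 661.18254035 -187.64247433   20.        ]
c [ 518.69461136 -202.53239289   20.        ]
[[-0.001  0.396  0.918]
 [-0.001  0.918 -0.396]
 [-1.    -0.002 -0.   ]]
```

Emit:
{"op": "drive_tool", "data": {"commands": [[0,-2.4,3.5,0],[0,-2.4,3.5,0],[0,-2.4,3.5,0],[0,-2.4,3.5,0],[0,-2.4,3.5,0],[0,-2.4,3.5,0],[0,-2.4,3.5,0],[0,-2.4,3.5,0],[0,-2.4,3.5,0],[0,-2.4,3.5,0],[0,-2.4,3.5,0],[0,-2.4,3.5,0]]}}

```text
time_s: 1.3
tool_pos: [489.8, 72.8, 231.1]
tcp_rot: [0.143, 0.693, -0.143, 0.692]
wrist_force: [0.1, 0.6, 0.2]
finger_gap: 85.5
```

Emit:
{"op": "drive_tool", "data": {"commands": [[0,-2.4,3.5,0],[0,-2.4,3.5,0],[0,-2.4,3.5,0],[0,-2.3,3.3,0],[0,0,0,-7.4],[0,0,0,-7.4],[0,0,0,-7.4],[0,0,0,-7.4],[0,0,0,0]]}}

```text
time_s: 2.2
tool_pos: [578.2, -67.4, 230.7]
tcp_rot: [-0.039, 0.706, 0.039, 0.706]
wrist_force: [-0.1, -0.2, -1.1]
finger_gap: 85.4
```

Run:
```python
from h import *
import cv2
o=status.get_obs(); print(o); print(R.from_quat(o["tcp_rot"]).as_matrix().round(3))
cv2.imwrite("pics/w1.png",optics.grab_frame("wrist"))
```

```text
{'time_s': 2.2, 'joint_positions': array([-2.42793273e-01,  3.86987531e-01, -1.04673823e-01,  1.08021876e+00,
       -2.34057041e-05, -3.52235480e-01]), 'qd': array([ 0.00136598, -0.00323243,  0.00029217, -0.00183634, -0.0003519 ,
        0.09266328]), 'joint_efforts': array([-6.05472643e-02, -4.77828777e+01,  2.65554518e+01,  4.54567766e-03,
       -2.00620874e-03, -5.78500461e-01]), 'tool_pos': array([578.22036237, -67.39662935, 230.74737426]), 'tcp_rot': array([-0.03856994,  0.70641703,  0.03877877,  0.70567949]), 'wrist_force': array([-0.14795836, -0.191767  , -1.14421993]), 'ft_torque': array([0.04024601, 0.02780552, 0.05371272]), 'finger_gap': 85.38262349723865}
[[-0.001 -0.109  0.994]
 [ 0.     0.994  0.109]
 [-1.     0.    -0.001]]
```

View pics/w1.png

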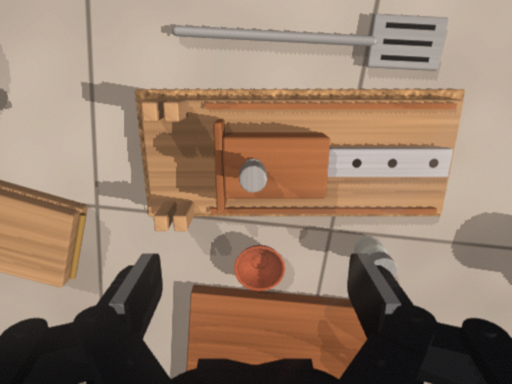

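The wrist view shows the board aligned with the image axes: holes at row ~163 and the knob head at ~(253,177). I'll measure the knob more closely.

Run:
```python
from h import *
import cv2
o=status.get_obs(); im=cv2.imread("pics/w1.png"); c=wristcal(o)
a=im[150:205,215:300]; cv2.imwrite("pics/w1z.png",cv2.resize(a,None,fx=8,fy=8,interpolation=cv2.INTER_CUBIC))
hsv=cv2.cvtColor(im,cv2.COLOR_BGR2HSV); m=((hsv[...,1]<60)&(hsv[...,2]>90)).astype('uint8'); 
n,l,s,ce=cv2.connectedComponentsWithStats(m[155:200,225:285]); print(s,ce+[225,155])
for p in [(357,163),(392.5,163),(433.5,163)]: print(onz(c,*p,34).round(1))
for p in [(253,177),(253,179),(253,181)]: print(onz(c,*p,96).round(1))
```

```text
[[   0    0   60   45 2046]
 [  14    4   28   33  653]
 [  24    8    1    1    1]] [[255.00244379 177.16813294]
 [252.93415008 176.49464012]
 [249.         163.        ]]
[568.3  42.6  34. ]
[564.2  80.4  34. ]
[559.6 124.1  34. ]
[577.8 -68.1  96. ]
[579.6 -67.9  96. ]
[581.4 -67.7  96. ]
```

View pics/w1z.png

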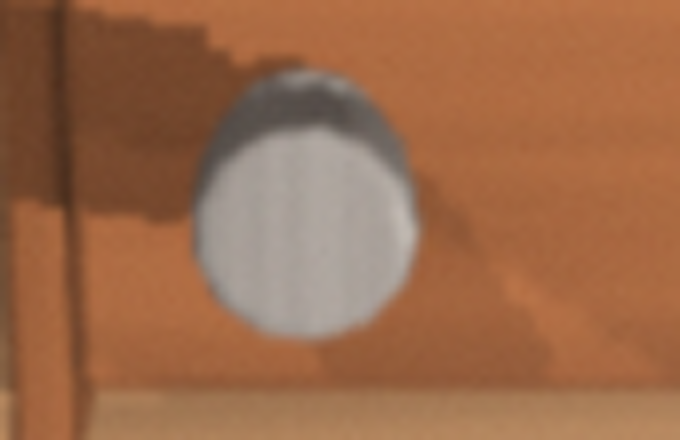

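Emit:
{"op": "drive_tool", "data": {"commands": [[4,0,0.1,0],[4,0,0,0],[4,0,0,0],[2,0,0,0],[0,0,0,0],[0,0,0,0]], "gripper": 6, "grip_force": 40}}

```text
time_s: 2.85
tool_pos: [579.6, -67.2, 91.6]
tcp_rot: [-0.038, 0.706, 0.038, 0.706]
wrist_force: [0.8, -0.4, 0.8]
finger_gap: 60.1
```

Run:
```python
from h import *
import cv2
o=status.get_obs(); print(o["tool_pos"],o["finger_gap"])
cv2.imwrite("pics/w2.png",optics.grab_frame("wrist"))
c=wristcal(o)
W=np.linalg.inv(c["pose"])
for p in [(579,-68,96)]:
    q=W[:3,:3]@p+W[:3,3]; print((c["intrinsics"]@q/q[2]).round(1))
```

```text
[579.62448339 -67.24513041  91.55449065] 60.07276622198359
[252.  257.2   1. ]
```

View pics/w2.png

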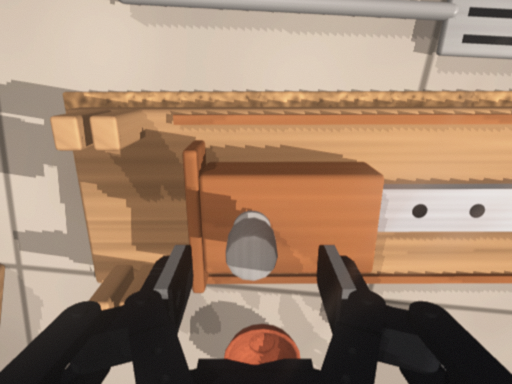

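The knob (253,260) sits midway between the fingertips (inner edges ~192 and ~317). I'll lower and close in stages.

Emit:
{"op": "drive_tool", "data": {"commands": [[1.5,0,0,0],[1.0,0,0,0],[0,0,0,0]], "gripper": 3.4}}

```text
time_s: 3.2
tool_pos: [579.2, -67.2, 66.1]
tcp_rot: [-0.039, 0.706, 0.039, 0.706]
wrist_force: [-0.9, 0.2, -0.3]
finger_gap: 34.4
```

Emit:
{"op": "drive_tool", "data": {"commands": [[0,0,0,0],[0,0,0,0]], "gripper": 2.9}}

```text
time_s: 3.4
tool_pos: [580.1, -67.4, 67.1]
tcp_rot: [-0.039, 0.706, 0.039, 0.706]
wrist_force: [-0.1, -0.2, 0.4]
finger_gap: 29.3
```

Emit:
{"op": "drive_tool", "data": {"commands": [[0,0,0,0],[0,0,0,0]], "gripper": 2.7}}

```text
time_s: 3.6
tool_pos: [580.2, -67.8, 67.0]
tcp_rot: [-0.039, 0.706, 0.038, 0.707]
wrist_force: [-0.1, -1.3, 1.9]
finger_gap: 27.3
```

Emit:
{"op": "drive_tool", "data": {"commands": [[0,0,0,0],[0,0,0,0]], "gripper": 2.4}}

```text
time_s: 3.8
tool_pos: [580.2, -67.8, 67.1]
tcp_rot: [-0.039, 0.706, 0.038, 0.707]
wrist_force: [-0.2, -1.9, 5.4]
finger_gap: 24.8
```

Emit:
{"op": "drive_tool", "data": {"commands": [[-0.3,0,0,0],[-0.3,0,0,0],[-0.3,0,0,0],[-0.2,0,0,0],[0,0,0,0]], "gripper": 2.2}}

```text
time_s: 4.3
tool_pos: [579.9, -67.2, 76.5]
tcp_rot: [-0.039, 0.706, 0.039, 0.706]
wrist_force: [5.5, -1.4, -11.1]
finger_gap: 24.7
```

Run:
```python
from h import *
import cv2
o=status.get_obs(); print(o["tool_pos"],o["finger_gap"],o["wrist_force"])
cv2.imwrite("pics/w3.png",optics.grab_frame("wrist"))
a=optics.grab_frame("scene")[165:280,170:325]; cv2.imwrite("pics/s3.png",cv2.resize(a,None,fx=5,fy=5,interpolation=cv2.INTER_CUBIC))
```

```text
[579.89323675 -67.24213307  76.51068498] 24.71093777445767 [  5.4757077   -1.40551114 -11.10711098]
```

View pics/w3.png

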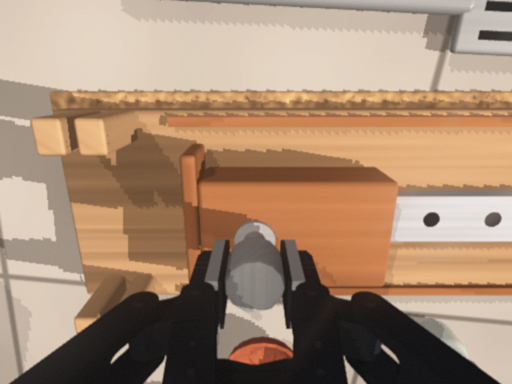

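View pics/s3.png

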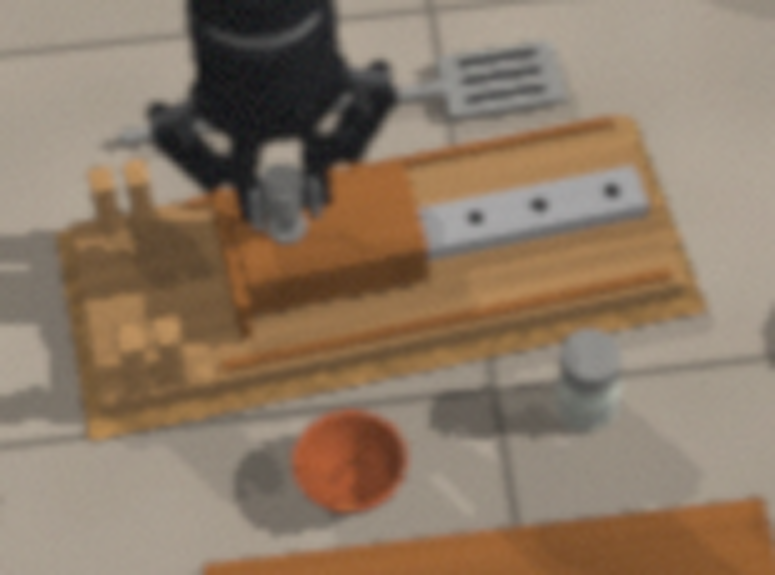

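The knob is lifted about 10 mm: the stem is visible under the head and the tool reads −11 N. Next I slide 30 mm, short of the earliest possible hole.

Emit:
{"op": "drive_tool", "data": {"commands": [[0,0.3,0,0],[0,0.5,0,0],[0,0.5,0,0],[0,0.5,0,0],[0,0.5,0,0],[0,0.5,0,0],[0,0.2,0,0],[0,0,0,0]]}}

```text
time_s: 5.2
tool_pos: [576.5, -36.8, 76.2]
tcp_rot: [-0.039, 0.706, 0.039, 0.706]
wrist_force: [5.2, -0.1, -10.0]
finger_gap: 24.6
```

Run:
```python
from h import *
import cv2
o=status.get_obs(); print(o["tool_pos"],o["finger_gap"],o["wrist_force"])
a=optics.grab_frame("scene")[165:280,170:325]; cv2.imwrite("pics/s4.png",cv2.resize(a,None,fx=5,fy=5,interpolation=cv2.INTER_CUBIC))
```

```text
[576.51900246 -36.83284908  76.24533007] 24.605472647188392 [  5.1908334   -0.11530818 -10.0065822 ]
```

View pics/s4.png

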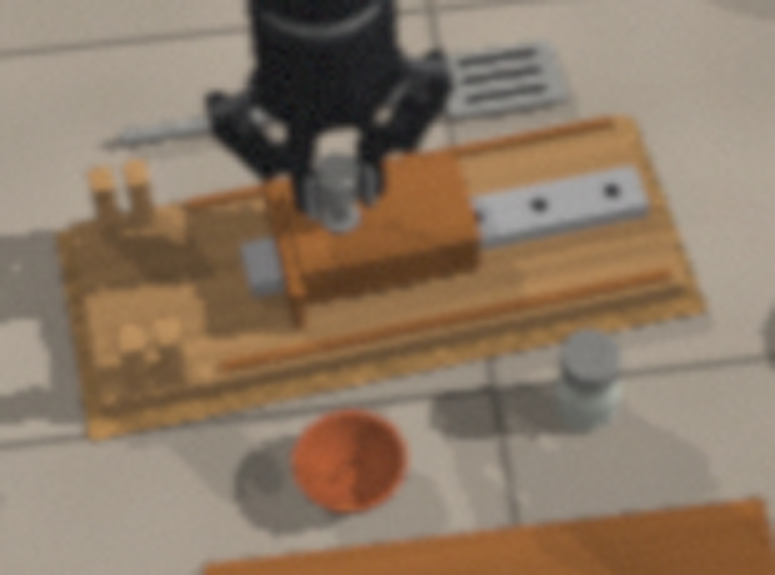

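Emit:
{"op": "drive_tool", "data": {"commands": [[0.2,0,0,0],[0,0,0,0]]}}

```text
time_s: 5.45
tool_pos: [576.6, -36.9, 75.2]
tcp_rot: [-0.039, 0.706, 0.039, 0.706]
wrist_force: [3.9, 1.2, -5.9]
finger_gap: 24.8
```

Emit:
{"op": "drive_tool", "data": {"commands": [[0,0,0,0],[0,0,0,0],[0.3,0,0,0],[0.3,0,0,0],[0,0,0,0]], "gripper": 3.1}}

```text
time_s: 5.95
tool_pos: [575.6, -37.4, 68.7]
tcp_rot: [-0.039, 0.706, 0.039, 0.706]
wrist_force: [-0.1, 0.1, -0.4]
finger_gap: 30.9
```

Run:
```python
from h import *
import cv2
o=status.get_obs(); print(o["tool_pos"],o["finger_gap"],o["wrist_force"])
cv2.imwrite("pics/w5.png",optics.grab_frame("wrist"))
```

```text
[575.62875539 -37.41542915  68.73584276] 30.90274973971774 [-0.05889827  0.13323198 -0.41315505]
```

View pics/w5.png

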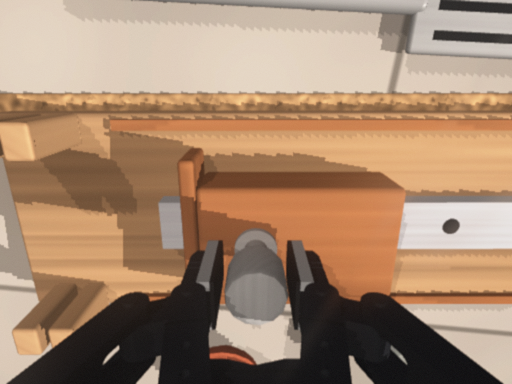

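Emit:
{"op": "drive_tool", "data": {"commands": [[0,0.2,0,0],[0,0.2,0,0],[0,0.2,0,0],[0,0.1,0,0],[0,0.1,0,0],[0,0.1,0,0],[0,0.1,0,0]]}}

```text
time_s: 6.7
tool_pos: [575.3, -29.0, 69.1]
tcp_rot: [-0.04, 0.706, 0.037, 0.706]
wrist_force: [1.1, -4.7, -3.7]
finger_gap: 30.9
```

Emit:
{"op": "drive_tool", "data": {"commands": [[0,0.1,0,0],[0,0.1,0,0]]}}

```text
time_s: 6.9
tool_pos: [574.9, -25.7, 69.2]
tcp_rot: [-0.039, 0.706, 0.039, 0.706]
wrist_force: [-0.3, -2.0, -1.6]
finger_gap: 31.1
```

Emit:
{"op": "drive_tool", "data": {"commands": [[0,0.1,0,0],[0,0.1,0,0]]}}

```text
time_s: 7.1
tool_pos: [574.9, -25.4, 69.2]
tcp_rot: [-0.04, 0.706, 0.037, 0.706]
wrist_force: [1.2, -9.5, -3.2]
finger_gap: 30.8
```

Force rose to 9.5 N with no advance, so the pin may have snapped in. I'll look before pushing further.

Run:
```python
from h import *
import cv2
o=status.get_obs(); print(o["tool_pos"],o["finger_gap"],o["wrist_force"])
cv2.imwrite("pics/w6.png",optics.grab_frame("wrist"))
a=optics.grab_frame("scene")[165:280,170:325]; cv2.imwrite("pics/s6.png",cv2.resize(a,None,fx=5,fy=5,interpolation=cv2.INTER_CUBIC))
print(status.get_obs()["wrist_force"])
```

```text
[574.89888043 -25.38788172  69.23683225] 30.807206285320074 [ 1.15323683 -9.51567314 -3.22229474]
[ 1.87817992 -8.19072137 -4.17281479]
```

View pics/w6.png

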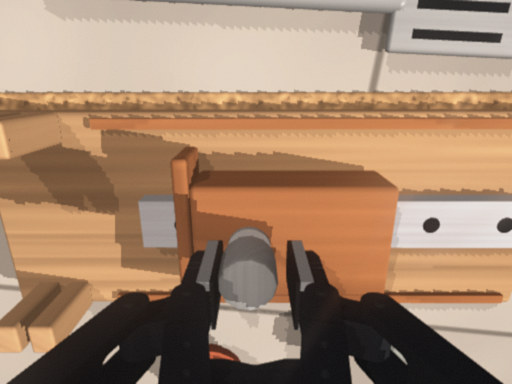

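View pics/s6.png

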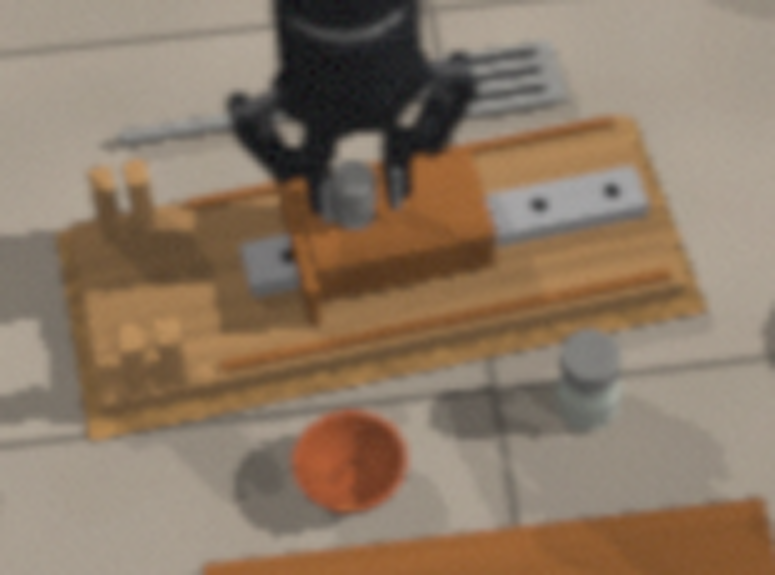

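The knob has dropped: in the wrist view its top's lower edge went from row 322 to 306 and it looks smaller. The board is where it was. I'll back off, open and raise.

Emit:
{"op": "drive_tool", "data": {"commands": [[0,-0.2,0,0],[0,-0.2,0,0],[0,0,0,0]]}}

```text
time_s: 7.5
tool_pos: [575.2, -27.0, 69.4]
tcp_rot: [-0.038, 0.706, 0.039, 0.706]
wrist_force: [-0.1, -0.0, 0.6]
finger_gap: 31.2
```

Emit:
{"op": "drive_tool", "data": {"commands": [[0,0,0,0],[0,0,0,0],[-2,0,0,0],[-3,0,0,0],[-4,0,0,0],[-4,0,0,0],[-2,0,0,0],[0,0,0,0],[0,0,0,0]], "gripper": 5.5}}

```text
time_s: 8.4
tool_pos: [575.1, -27.3, 219.2]
tcp_rot: [-0.039, 0.706, 0.039, 0.706]
wrist_force: [-0.3, 0.3, -0.8]
finger_gap: 55.0
```

Run:
```python
from h import *
import cv2
o=status.get_obs(); print(o["tool_pos"],o["finger_gap"],o["wrist_force"])
im=optics.grab_frame("wrist");cv2.imwrite("pics/w7.png",im)
a=optics.grab_frame("scene")[165:280,170:325]; cv2.imwrite("pics/s7.png",cv2.resize(a,None,fx=5,fy=5,interpolation=cv2.INTER_CUBIC))
```

```text
[575.11986929 -27.30458825 219.21301616] 55.03056421426771 [-0.32042813  0.29014893 -0.7963762 ]
```

View pics/w7.png

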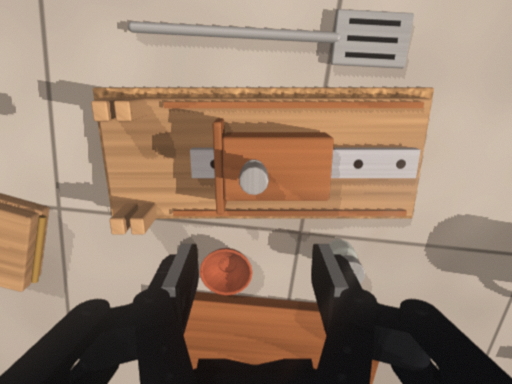

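View pics/s7.png

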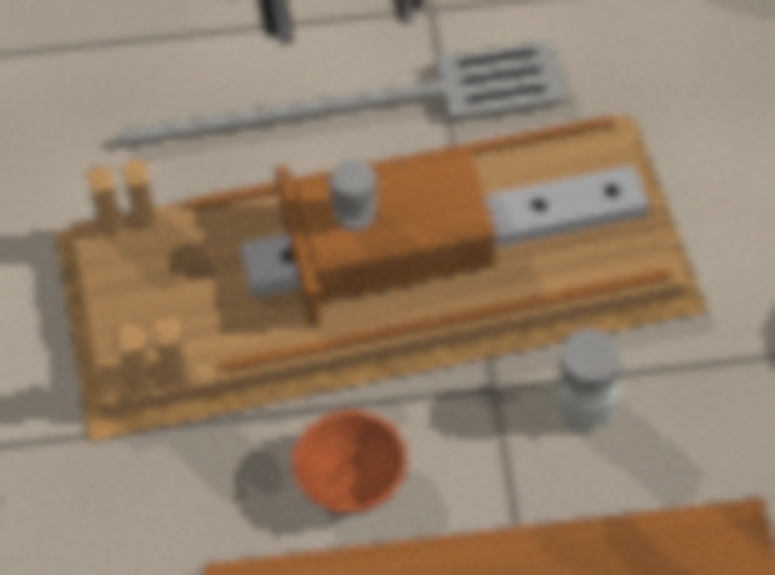

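Run:
```python
import cv2, numpy as np
for n,b in (("w1",(215,150)),("w7",(215,150))):
    im=cv2.imread(f"pics/{n}.png"); a=im[150:205,215:300]
    A=cv2.resize(a,None,fx=6,fy=6,interpolation=cv2.INTER_CUBIC); cv2.imwrite(f"pics/{n}k.png",A)
A=cv2.imread("pics/w1k.png");B=cv2.imread("pics/w7k.png"); 
s0=cv2.imread("pics/scenez.png")[150:270,230:340];s7=cv2.imread("pics/s7.png")[135:255,300:410]
r=cv2.resize(np.hstack([s0,s7]),(605,330)); 
cv2.imwrite("pics/cmp.png",np.vstack([cv2.resize(np.hstack([A,B]),(605,196)),r]))
```

```text
(no output)
```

View pics/cmp.png

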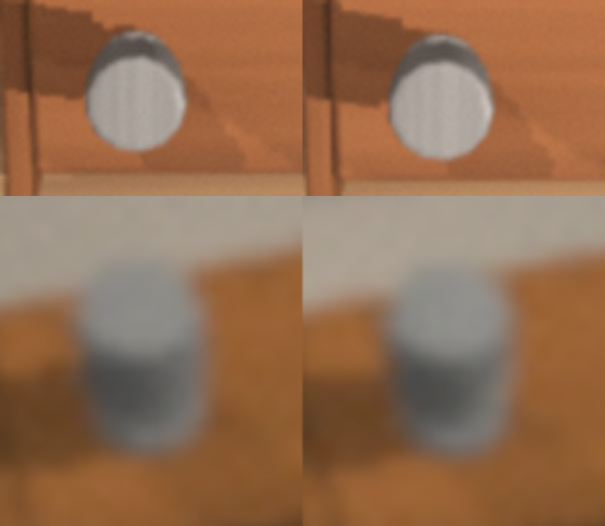

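The knob stands the same height above the block as at the start, so the pin is fully home. The stop moved about 40 mm and the board and bystanders are unmoved. Handing in.

Run:
```python
from h import *
from rig import sign_off
o=status.get_obs();c=wristcal(o);print(onz(c,253.5,179.5,96))
sign_off()
```

```text
[571.75337968 -27.67764811  96.        ]
the job is handed in; nothing more can be done
```

The stop block is in the next hole, about 40 mm from where it started, and the job was handed in at about 8.5 s of the 38 s allowed.

- **Moves:** I gripped the knob, pulled it up about 10 mm at the first hole and slid the block 30 mm. Then I let the pin ride on the rail and pushed the block on in 1 to 2 mm steps through loosely open fingers. The push force rose to 9.5 N with no further travel, so I stopped. I then backed off, opened the gripper and raised it clear.
- **Pin down:** In the scene and wrist close-ups the knob stands at the same height above the block as at the start, so the pin looks fully home. I compared this by eye, not by measurement.
- **Block position:** The wrist camera put the knob at (571.8, −27.7) mm against (579, −68) mm at the start, about 41 mm of travel. The hole can be anywhere from 39 to 67 mm along, so this fits it.
- **Board and other things:** The board, spoon, salt jar and dish show no visible shift. I did not check the bowl, colander, tostonera and mug again at the end, but the arm did not work near them after its first pass.
- **Force:** The push stayed under the board's 18 N slip limit in every reading I took, and the arm was touching nothing at the end.

No check failed or disagreed with another.

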